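Index the printing turntable and hold the inked block in register over the bare quarter

ROBOT

A 7-joint arm with a two-finger parallel gripper is mounted at the origin on the work surface. World frame = base frame: x ahead of the robot, y to its left, z up, the work surface at z = 0. Lengths are in m, angles in rad, forces in N, time in s.
With the tool pointing down it reaches from about 0.4 to 0.925 m from the base axis. Payload 5.6 kg.
Tool frame: the origin (TCP) lies on the centre line of the jaws, within the pads' length; the fingertips stand 14 mm ahead of it and the grasp point (between the pads) lies 5 mm behind it; z points along the fingers, y is the line along which they close (so a half turn about z gives the same grasp; the last joint's range is limited). The gripper opens to 85 mm and grips with 20 to 120 N. Pads are 22 mm wide; open, the fingers measure 114 mm over their backs; the gripper's body (76 mm by 85 mm) begins 54 mm behind the grasp point. The pads swing forward as they close: fully open they stand 13 mm farther back than shut.
Start: joints at [1.169, 0.468, -0.012, 1.603, 0.006, 1.071, -0.056], TCP at [0.228, -0.609, 0.245] pointing down, gripper open.
Joint ranges: [-2.53, 2.53], [-0.31, 2.02], [-1.57, 1.55], [0.28, 2.44], [-1.29, 4.43], [0.15, 1.84], [-2.92, 2.92]. Speed limits (rad/s): [2.57, 2.57, 3.14, 3.14, 3.14, 3.14, 3.14].

INTERFACE

Orientations are given as a unit quaternion [w, x, y, z].
In Python, from plant import ctrl gives the robot as it stands.
- The arm moves only by the tool apply_moves, never from a script. Its argument "targets" is a list of rows, each an object of numbers: "dx", "dy", "dz": the shift along the world's x, y, z scaled (see below); "rx", "ry", "rz": the turn, a rotation vector about the world's x, y, z scaled (see below); "fingers": the closure, from 0 (fully open) to 1 (shut). A call has 1 to 12 rows; each row is the pose to reach, as a shift and turn from the pose commanded when the call began; what a row does not reach only later rows make up. The controller multiplies each number of a shift by 250 mm and each number of a turn by pi/2 rad. A row lasts 1/12 s, in which the tool goes at most 41.7 mm and 7.16 degrees, less where a joint would pass 70% of its speed; a pose out of reach is approached as far as the arm can. A call with a number of a shift or a turn outside -1 to 1 is refused whole. A call with a gripper value outside its range is refused whole. The fingers move at their own pace and stop on an object; "newtons" is the grip in N (left out, the last holds). Time passes only in rows, so rows that repeat a pose let the fingers close. It gives the time, the measured TCP pose, the force, the opening and the grip force at its end, in the units of the state.
- ctrl.get_state(): the state, without advancing time (a new reading comes with each control period).
- ctrl.capture(name): name is "scene" or "top" or "wrist"; returns a dict with "image" (384x512x3 uint8, red, green, blue), "fovy" (degrees; the focal length in pixels is half the picture's height over the tangent of half this angle, whatever the lens; pixels are square), "cx", "cy" (the principal point, pixels), "extrinsics" (4x4, takes a point from camera to world coordinates). Camera axes: x right, y down, z forward; pixel columns grow to the right and rows downward; lengths in m; the calibration is good to about 2 mm. A picture is of the moment at which its call begins. There is no depth.
- ctrl.finish_job(): hands the job in; it is judged then, once.
Trained networks look in a picture, given as the dict that the camera call returned (one of the last four; its "shot" number tells which), for a name from the list of things; names that differ only in an ending like _2 or _b are one class to them, and where a whole thing is asked for, a point or a joint stands for the part that bears it (a point fixed in the world has none). Each returns a list of dicts, best first, with "score" (0 to 1); they miss things now and then, are a little off and sometimes report something else, mostly with a low value. They report only what shows in the picture. A call takes as long as a camera call. They do not tell look-alikes from the thing itself.
- ctrl.find_in(target, picture): "xy" ([column, row] as shares, 0 to 1, of the picture: columns of its width, rows of its height, amid what is visible of it).
The state is a dict: "time": time; "joint_positions": joint angles; "qd": joint speeds; "tau": joint torques, N m; "ee_pos": TCP position; "tcp_rot": TCP orientation; "force": force on the tool from outside, world axes, zero at the start; "wrist_torque": the same for the moment, N m; "finger_gap": finger opening in m; "grasp_force": force on a finger pad.
Only numpy, scipy, OpenCV 4.12 (cv2) and the standard library are available. Lean on these libraries where they do the work, as an engineer would, in place of code of your own. Each camera call takes 0.05 s, during which the arm holds its last target. There are 200 camera calls.

TASK

Turn the printing turntable one stop counter-clockwise (seen from above) so that the bare quarter of the sheet, the one with the pencilled box, comes round to the front, the robot's side, and leave the table clicked home in its stop. Then lift the hand printing block off the ink pad by its handle, carry it across over the row of tin, jar and brayer, higher than the tin and without shifting any of them, and stop with it hovering level over the pencilled box, square with it and filling it edge for edge, about a centimetre above the paper. Finish there, still holding the block quite still in the air so that the register can be checked before printing: the wet block must never touch the sheet or any part of the turntable.

Things in the scene. Friction and masses are not known exactly. Their poses are not given: they have to be found in the camera images.
- turntable_base: Fixed base of the turntable, standing left or right of the robot's centre line, and all it carries. Origin on the turning axis at bench level, z up. Its disc is round plywood, 300 mm across, top 35 mm above the bench, with a 190 x 190 x 1 mm paper sheet centred on it: a pinwheel of four 90 x 60 mm places, three printed black, one bare with a pencilled outline.
- turntable (a joint): Angle of the disc on its base in rad, growing counter-clockwise seen from above; starts in a stop at 0. Stops every 90 degrees (1.571 rad), and it turns on past them. A spring detent holds it in each stop and draws it in from about 0.08 rad either side. Out of a stop or into one takes about 3 to 8 N at a knob; between stops under 1 N, and it stays where left.
- knob (a point): Middle of one of the four alike upright black knobs, 18 mm in diameter, 34 mm tall (35 to 69 mm above the bench; this point at 52 mm). They stand on the disc and turn with it, 130 mm from the axis at 90 degree steps, one beyond the middle of each side of the sheet. This one lies on the disc's +x side: its direction from the axis is base yaw + joint turntable.
- bare_quarter (a point): Centre of the pencilled 90 x 60 mm box on the bare quarter of the sheet, on the paper's top face, 36 mm above the bench; it turns with the disc. x along the box's long side, z up. It lies 34 mm towards -x and 49 mm towards +y of the axis in the disc's own frame (base yaw + joint turntable).
- print_block: Loose hand printing block, 0.1 to 0.25 kg: wood, 90 mm (x) by 60 mm (y) by 25 mm thick, inked face down; on its back a handle bar 80 mm long (x), 20 mm wide (y), 45 to 65 mm above the face, on two posts 31 mm either side of the centre (20 mm of air under the bar). Motif alike either way round. Origin: centre of the inked underside, z up. Starts on the ink pad.
- ink_pad: Fixed ink pad: a steel tray 160 mm (its x) by 125 mm (its y), rim 16 mm above the bench, with a black felt whose top is 12 mm above the bench. Origin at the centre of its underside on the bench. It stands on the other side of the robot's centre line from the turntable.
- ink_tin: Bystander: round metal ink tin with a paper label, 70 mm in diameter, 82 mm tall, standing on the bench near the centre line; origin at the centre of its underside. Not to be shifted.
- ink_jar: Bystander: dark ink jar with a black cap, 59 mm in diameter, 70 mm tall, standing on the bench near the centre line, on the robot's side; origin at the centre of its underside. Not to be shifted.
- brayer: Bystander: small hand roller lying on the bench near the centre line, beyond the tin: a black rubber roller 60 mm wide and 38 mm in diameter at its +x end (axis 55 mm from the origin), steel frame 72 mm wide, wooden handle 27 mm thick towards -x as far as 107 mm from the origin. Origin on the bench at the middle. Not to be shifted.
Mind the look-alikes: they are no part of the job. Leave any green or pink look-alike of the print_block alone.

How it is judged:
On the way, in this order (a step that is already met when the one before it is completed fails the run):
1. the turntable rests in the next stop counter-clockwise, the block still on the pad (value of joint turntable between 1.51 and 1.63 rad and velocity of joint turntable between -0.05 and 0.05 rad/s and height (world z) of print_block below 0.03 m), for 0.3 s.
2. the block is lifted clear of the ink pad (height (world z) of print_block above 0.045 m), for 0.1 s.
3. the block passes over the row of tin, jar and brayer, its face higher than the tin (world y of print_block between -0.07 and 0.07 m and height (world z) of print_block above 0.082 m), for 0.05 s.
At the end, for the whole second after the job is handed in: Turntable in the stop 90 degrees counter-clockwise (within 0.06 rad); the block held still by the fingers alone (under 20 mm/s), face 4 to 22 mm above the paper, centred on the pencilled box within 7 mm, square with it and level within 0.09 rad, not touching the turntable (value of joint turntable between 1.51 and 1.63 rad and horizontal distance between print_block and bare_quarter below 0.007 m and angle between the x axis of print_block and the x axis of bare_quarter, either way round below 0.09 rad and angle between print_block's own z axis and vertical below 0.09 rad and z of print_block in the frame of bare_quarter between 0.004 and 0.022 m and contact force between print_block and turntable_base below 0.05 N and contact force between print_block and the fingers above 1 N and linear speed of print_block below 0.02 m/s); the arm keeps its last pose, push and grip.
It fails at once if the block touches the sheet or any part of the turntable (contact force between print_block and turntable_base above 0.3 N).
It fails at once if the ink tin is shifted by more than 15 mm (distance of ink_tin from where it was at the start of the episode above 0.015 m).
It fails at once if the ink jar is shifted by more than 15 mm (distance of ink_jar from where it was at the start of the episode above 0.015 m).
It fails at once if the brayer is shifted by more than 15 mm (distance of brayer from where it was at the start of the episode above 0.015 m).
It also fails if it takes over 62 s, if anything falls off the work surface, if the arm or the gripper's body presses on something with over 40 N, if the wrist force passes 120 N, or if a joint passes its speed limit or range.

## Working session

There is one attempt and no reset: what is moved stays moved. The work goes in short steps, Python scripts to look and compute and a tool call to move; the robot and the scene stay as the last step left them, time stands still between calls to the robot, and variables do not carry over. Pictures are saved under pics/ and viewed, at most 10 in all, crops included, and the job is handed in when it is done.

Besides the shell and the picture viewer there is one more tool, called after "Call:" as name(argument=value, ...), one argument or row to a line, values as JSON. apply_moves: Moves the arm, as the interface text tells. Shifts and turns lie within -1 to 1; 1 stands for 250 mm of shift or pi/2 rad of turn. Its arguments: {"type":"object","properties":{"targets":{"type":"array","items":{"type":"object","properties":{"dx":{"type":"number"},"dy":{"type":"number"},"dz":{"type":"number"},"rx":{"type":"number"},"ry":{"type":"number"},"rz":{"type":"number"},"fingers":{"type":"number"}}}},"newtons":{"type":"number"}},"required":["targets"]}

```bash
mkdir -p pics; cat > h.py <<'E'
import numpy as np,cv2
from plant import ctrl
def ray(p,uv,z):
    f=p["image"].shape[0]/2/np.tan(np.radians(p["fovy"])/2);E=np.array(p["extrinsics"])
    d=E[:3,:3]@np.array([(uv[0]-p["cx"])/f,(uv[1]-p["cy"])/f,1]);o=E[:3,3]
    return o+d*(z-o[2])/d[2]
def proj(p,X):
    f=p["image"].shape[0]/2/np.tan(np.radians(p["fovy"])/2);E=np.array(p["extrinsics"])
    c=E[:3,:3].T@(np.array(X)-E[:3,3]);return np.array([p["cx"]+f*c[0]/c[2],p["cy"]+f*c[1]/c[2]])
def save(p,n,crop=None,s=1):
    im=p["image"][:,:,::-1]
    if crop: im=im[crop[1]:crop[3],crop[0]:crop[2]]
    cv2.imwrite(f"pics/{n}.png",cv2.resize(im,None,fx=s,fy=s,interpolation=cv2.INTER_CUBIC))
E
python3 - <<'E'
from h import *
a=ctrl.capture("top");b=ctrl.capture("scene")
im=np.hstack([a["image"],b["image"]])[:,:,::-1]
cv2.imwrite("pics/top.png",cv2.resize(a["image"][:,:,::-1],(800,600)));cv2.imwrite("pics/scene.png",cv2.resize(b["image"][:,:,::-1],(800,600)))
Z=dict(turntable_base=.035,knob=.052,bare_quarter=.036,print_block=.06,ink_pad=.012,ink_tin=.08,ink_jar=.07,brayer=.02)
for n,p in(("top",a),("scene",b)):
  print(n,np.array(p["extrinsics"])[:3,3].round(3),p["fovy"])
  for t in Z:
    for d in ctrl.find_in(t,p)[:5]:
      uv=np.array(d["xy"])*[512,384]; print(t,round(d["score"],2),uv.round(0),ray(p,uv,Z[t]).round(3)[:2])
E
```

```text
top [0.465 0.039 1.259] 49.19104234915608
turntable_base 0.77 [355. 195.] [ 0.545 -0.232]
knob 0.64 [359. 197.] [ 0.538 -0.237]
bare_quarter 0.66 [353. 194.] [ 0.547 -0.226]
print_block 0.96 [201. 188.] [0.576 0.214]
print_block 0.82 [211. 253.] [0.388 0.188]
print_block 0.72 [147. 243.] [0.42  0.373]
ink_pad 0.69 [198. 204.] [0.531 0.23 ]
ink_tin 0.9 [275. 210.] [0.506 0.004]
ink_jar 0.74 [277. 248.] [0.398 0.003]
brayer 0.61 [277. 129.] [ 0.749 -0.011]
brayer 0.6 [199. 185.] [0.588 0.227]
scene [0.97  0.437 1.024] 44.66597566094907
turntable_base 0.56 [174. 136.] [ 0.561 -0.217]
turntable_base 0.32 [297. 247.] [0.578 0.223]
knob 0.81 [173. 132.] [ 0.561 -0.218]
bare_quarter 0.64 [175. 132.] [ 0.55  -0.227]
print_block 0.78 [339. 193.] [0.411 0.21 ]
print_block 0.68 [389. 253.] [0.456 0.385]
print_block 0.57 [296. 249.] [0.593 0.229]
ink_pad 0.98 [306. 261.] [0.582 0.255]
ink_tin 0.86 [247. 174.] [0.534 0.022]
ink_tin 0.53 [177. 136.] [ 0.574 -0.185]
ink_tin 0.29 [173. 138.] [ 0.585 -0.186]
ink_jar 0.61 [279. 144.] [0.41  0.015]
brayer 0.9 [179. 230.] [ 0.732 -0.013]
```

View pics/top.png

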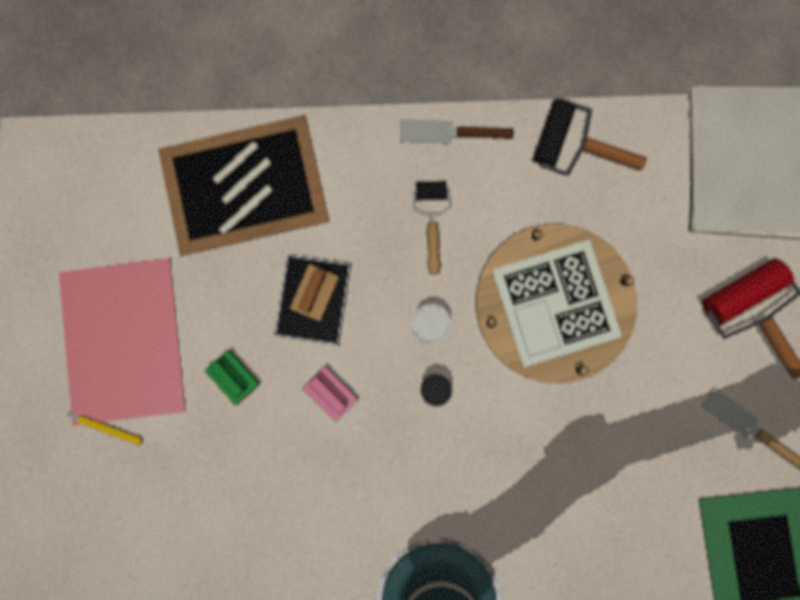

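View pics/scene.png

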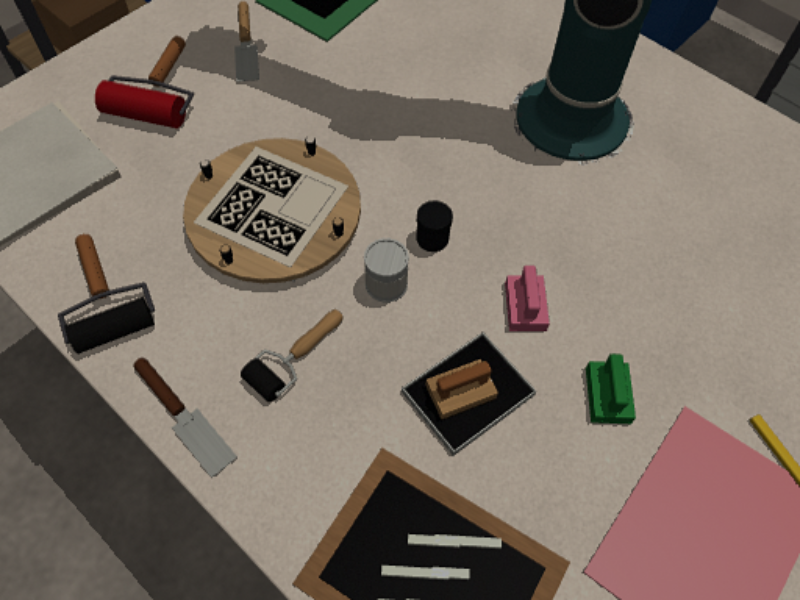

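The candidates are the wooden block on the ink pad at top (315,292) and scene (462,387), the green look-alike at top (233,376), and the pink one at top (330,393). I choose the wooden one on the pad. The table is on the right with its centre at about (556,302), and the bare quarter is at (537,328).

```bash
python3 - <<'E'
from h import *
p=ctrl.capture("top")
im=p["image"];hsv=cv2.cvtColor(im,cv2.COLOR_RGB2HSV)
big=cv2.resize(im[:,:,::-1],None,fx=1,fy=1)
# disc: saturated wood
x0,y0,x1,y1=295,135,415,250
sub=hsv[y0:y1,x0:x1];m=((sub[...,1]>75)&(sub[...,2]>70)).astype(np.uint8)
c=max(cv2.findContours(m,cv2.RETR_EXTERNAL,cv2.CHAIN_APPROX_NONE)[0],key=cv2.contourArea)
h=cv2.convexHull(c);e=cv2.fitEllipse(h);print("disc",e)
W=ray(p,(e[0][0]+x0,e[0][1]+y0),.035);print(W)
# sheet: hull of light+dark inside
g=((sub[...,1]<50)&(sub[...,2]>120)).astype(np.uint8)
mask=np.zeros_like(g);cv2.circle(mask,(int(e[0][0]),int(e[0][1])),46,1,-1);g&=mask
c=max(cv2.findContours(g,cv2.RETR_EXTERNAL,cv2.CHAIN_APPROX_NONE)[0],key=cv2.contourArea)
P=np.array([ray(p,q[0]+[x0,y0],.036)[:2] for q in c],np.float32)
r=cv2.minAreaRect(P*1000);print("sheet",r)
# block handle/wood
x0,y0,x1,y1=172,155,228,225
sub=hsv[y0:y1,x0:x1];m=((sub[...,1]>75)&(sub[...,2]>60)).astype(np.uint8)
c=max(cv2.findContours(m,cv2.RETR_EXTERNAL,cv2.CHAIN_APPROX_NONE)[0],key=cv2.contourArea)
for z in(.037,.077):
  P=np.array([ray(p,q[0]+[x0,y0],z)[:2] for q in c],np.float32);print("block",z,cv2.minAreaRect(P*1000))
s=ctrl.get_state();print(s["ee_pos"],s["tcp_rot"],s["finger_gap"])
save(p,"blk",(160,140,240,240),5)
E
```

```text
disc ((60.67026138305664, 58.87567138671875), (101.08861541748047, 103.1385498046875), 119.53251647949219)
[ 0.54708378 -0.23245993  0.035     ]
sheet ((548.12255859375, -232.5731964111328), (190.3866729736328, 190.27220153808594), 15.975529670715332)
block 0.037 ((579.971923828125, 218.94955444335938), (66.0627670288086, 95.3021011352539), 65.77095794677734)
block 0.077 ((576.206298828125, 213.05551147460938), (63.89951705932617, 92.18138122558594), 65.77095794677734)
[ 0.22821791 -0.60862998  0.2453094 ] [ 4.25788073e-05  9.83956784e-01  1.78406965e-01 -7.16458391e-06] 0.08581547098755747
```

View pics/blk.png

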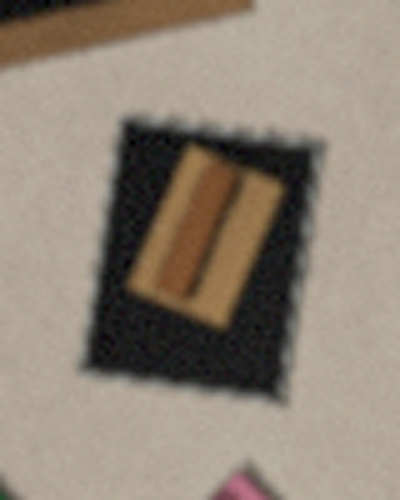

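The crop shows plain wood with a brown handle bar on the black pad, so this is the right block. The axis is near (0.548,-0.232) and the yaw is about 0.279. I'll cage the knob on the table's right side at (0.583,-0.357) and carry it round to the far side.

Call:
apply_moves(
  targets=[
    {"dx": 1, "dy": 1, "rz": 0.949, "fingers": 0.6},
    {"dx": 1, "dy": 1, "rz": 0.949, "fingers": 0.6},
    {"dx": 1, "dy": 1, "rz": 0.949, "fingers": 0.6},
    {"dx": 1, "dy": 1, "rz": 0.949, "fingers": 0.6},
    {"dx": 1, "dy": 1, "rz": 0.949, "fingers": 0.6},
    {"dx": 1, "dy": 1, "rz": 0.949, "fingers": 0.6},
    {"dx": 1, "dy": 1, "rz": 0.949, "fingers": 0.6},
    {"dx": 1, "dy": 1, "rz": 0.949, "fingers": 0.6},
    {"dx": 1, "dy": 1, "rz": 0.949, "fingers": 0.6},
    {"dx": 1, "dy": 1, "rz": 0.949, "fingers": 0.6},
    {"dx": 1, "dy": 1, "rz": 0.949, "fingers": 0.6},
    {"dx": 1, "dy": 1, "rz": 0.949, "fingers": 0.6},
  ],
  newtons=30,
)

```text
validation failed for argument at $.ta...
```

Call:
apply_moves(
  targets=[
    {"dx": 0.98, "dy": 0.98, "dz": 0.0, "rx": 0.0, "ry": 0.0, "rz": 0.949, "fingers": 0.6},
  ],
  newtons=30,
)

```text
time: 1.03
ee_pos: [0.2496, -0.5848, 0.2451]
tcp_rot: [0.002, 0.972, 0.234, -0.003]
force: [-0.8, -0.9, -1.2]
finger_gap: 0.0753
grasp_force: 0.0
```

Call:
apply_moves(
  targets=[
    {"dx": 0.98, "dy": 0.9, "dz": 0.0, "rx": 0.0, "ry": 0.0, "rz": 0.87, "fingers": 0.6},
    {"dx": 0.98, "dy": 0.9, "dz": 0.0, "rx": 0.0, "ry": 0.0, "rz": 0.87, "fingers": 0.6},
    {"dx": 0.98, "dy": 0.9, "dz": 0.0, "rx": 0.0, "ry": 0.0, "rz": 0.87, "fingers": 0.6},
    {"dx": 0.98, "dy": 0.9, "dz": 0.0, "rx": 0.0, "ry": 0.0, "rz": 0.87, "fingers": 0.6},
    {"dx": 0.98, "dy": 0.9, "dz": 0.0, "rx": 0.0, "ry": 0.0, "rz": 0.87, "fingers": 0.6},
    {"dx": 0.98, "dy": 0.9, "dz": 0.0, "rx": 0.0, "ry": 0.0, "rz": 0.87, "fingers": 0.6},
    {"dx": 0.98, "dy": 0.9, "dz": 0.0, "rx": 0.0, "ry": 0.0, "rz": 0.87, "fingers": 0.6},
    {"dx": 0.98, "dy": 0.9, "dz": 0.0, "rx": 0.0, "ry": 0.0, "rz": 0.87, "fingers": 0.6},
    {"dx": 0.98, "dy": 0.9, "dz": 0.0, "rx": 0.0, "ry": 0.0, "rz": 0.87, "fingers": 0.6},
    {"dx": 0.98, "dy": 0.9, "dz": 0.0, "rx": 0.0, "ry": 0.0, "rz": 0.87, "fingers": 0.6},
    {"dx": 0.98, "dy": 0.9, "dz": 0.0, "rx": 0.0, "ry": 0.0, "rz": 0.87, "fingers": 0.6},
    {"dx": 0.98, "dy": 0.9, "dz": 0.0, "rx": 0.0, "ry": 0.0, "rz": 0.87, "fingers": 0.6},
  ],
)

```text
time: 2.03
ee_pos: [0.5028, -0.354, 0.2452]
tcp_rot: [-0.0, 0.6, 0.8, 0.0]
force: [0.6, 0.1, 0.6]
finger_gap: 0.0342
grasp_force: 0.0
```

```bash
cat > st.py <<'E'
from h import *
from scipy.spatial.transform import Rotation as Ro
s=ctrl.get_state();q=s["tcp_rot"];R=Ro.from_quat([q[1],q[2],q[3],q[0]]).as_matrix()
print(round(s["time"],2),"pos",np.round(s["ee_pos"],4),"toolY",np.degrees(np.arctan2(R[1,1],R[0,1])).round(2),"tilt",R[:,2].round(3),"F",np.round(s["force"],1),"gap",round(s["finger_gap"],4),"g",np.round(s["grasp_force"],1))
E
python3 st.py
```

```text
2.03 pos [ 0.5028 -0.354   0.2452] toolY 16.2 tilt [ 0.  0. -1.] F [0.6 0.1 0.6] gap 0.0342 g 0.0
```

Call:
apply_moves(
  targets=[
    {"dx": 0.322, "dy": -0.014, "dz": -0.2, "rx": 0.0, "ry": 0.0, "rz": 0.0, "fingers": 0.6},
    {"dx": 0.322, "dy": -0.014, "dz": -0.4, "rx": 0.0, "ry": 0.0, "rz": 0.0, "fingers": 0.6},
    {"dx": 0.322, "dy": -0.014, "dz": -0.45, "rx": 0.0, "ry": 0.0, "rz": 0.0, "fingers": 0.6},
    {"dx": 0.322, "dy": -0.014, "dz": -0.5, "rx": 0.0, "ry": 0.0, "rz": 0.0, "fingers": 0.6},
    {"dx": 0.322, "dy": -0.014, "dz": -0.6, "rx": 0.0, "ry": 0.0, "rz": 0.0, "fingers": 0.6},
    {"dx": 0.322, "dy": -0.014, "dz": -0.7, "rx": 0.0, "ry": 0.0, "rz": 0.0, "fingers": 0.6},
    {"dx": 0.322, "dy": -0.014, "dz": -0.748, "rx": 0.0, "ry": 0.0, "rz": 0.0, "fingers": 0.6},
    {"dx": 0.322, "dy": -0.014, "dz": -0.748, "rx": 0.0, "ry": 0.0, "rz": 0.0, "fingers": 0.6},
    {"dx": 0.322, "dy": -0.014, "dz": -0.748, "rx": 0.0, "ry": 0.0, "rz": 0.0, "fingers": 0.6},
  ],
)

```text
time: 2.78
ee_pos: [0.5831, -0.3578, 0.0585]
tcp_rot: [-0.0, 0.602, 0.798, -0.0]
force: [0.1, -0.1, 0.9]
finger_gap: 0.0341
grasp_force: 0.0
```

```bash
python3 st.py; python3 - <<'E'
from h import *
p=ctrl.capture("scene");save(p,"cage",(80,60,260,200),4)
# arc waypoints relative to knob D
A=np.array([.5476,-.2325]);s=np.array(ctrl.get_state()["ee_pos"][:2])
for d in range(0,97,6):
  t=np.radians(286+d);w=A+.13*np.array([np.cos(t),np.sin(t)])-s
  print(d,(w/.25).round(3),round(d/90,3))
E
```

```text
2.78 pos [ 0.5831 -0.3578  0.0585] toolY 15.92 tilt [-0.  0. -1.] F [ 0.1 -0.1  0.9] gap 0.0341 g 0.0
0 [-0.002  0.003] 0.0
6 [0.049 0.021] 0.067
12 [0.099 0.044] 0.133
18 [0.145 0.072] 0.2
24 [0.189 0.104] 0.267
30 [0.228 0.142] 0.333
36 [0.264 0.183] 0.4
42 [0.295 0.227] 0.467
48 [0.322 0.275] 0.533
54 [0.343 0.325] 0.6
60 [0.359 0.377] 0.667
66 [0.369 0.43 ] 0.733
72 [0.374 0.485] 0.8
78 [0.373 0.539] 0.867
84 [0.367 0.593] 0.933
90 [0.354 0.646] 1.0
96 [0.337 0.698] 1.067
```

View pics/cage.png

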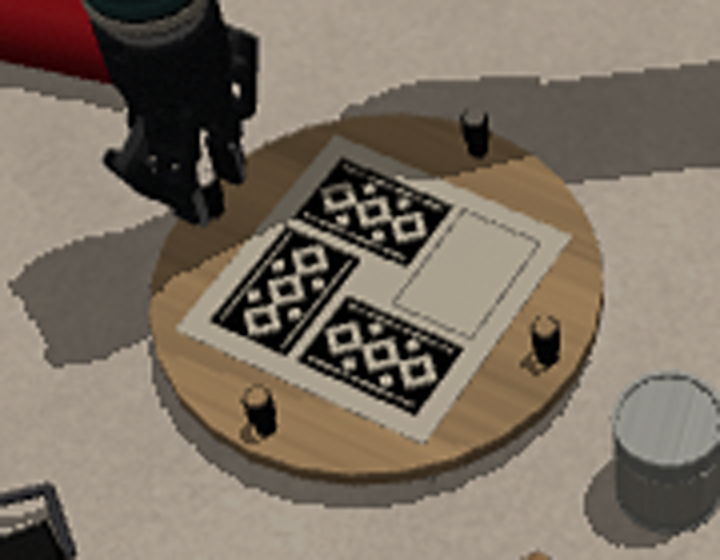

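The hand straddles the right-hand knob, at (205,190) in the crop, with the disc still in its stop. Next I'll sweep round the arc.

Call:
apply_moves(
  targets=[
    {"dx": 0.049, "dy": 0.021, "dz": 0.0, "rx": 0.0, "ry": 0.0, "rz": 0.067, "fingers": 0.6},
    {"dx": 0.099, "dy": 0.044, "dz": 0.0, "rx": 0.0, "ry": 0.0, "rz": 0.133, "fingers": 0.6},
    {"dx": 0.145, "dy": 0.072, "dz": 0.0, "rx": 0.0, "ry": 0.0, "rz": 0.2, "fingers": 0.6},
    {"dx": 0.189, "dy": 0.104, "dz": 0.0, "rx": 0.0, "ry": 0.0, "rz": 0.267, "fingers": 0.6},
    {"dx": 0.228, "dy": 0.142, "dz": 0.0, "rx": 0.0, "ry": 0.0, "rz": 0.333, "fingers": 0.6},
    {"dx": 0.264, "dy": 0.183, "dz": 0.0, "rx": 0.0, "ry": 0.0, "rz": 0.4, "fingers": 0.6},
    {"dx": 0.295, "dy": 0.227, "dz": 0.0, "rx": 0.0, "ry": 0.0, "rz": 0.467, "fingers": 0.6},
    {"dx": 0.322, "dy": 0.275, "dz": 0.0, "rx": 0.0, "ry": 0.0, "rz": 0.533, "fingers": 0.6},
    {"dx": 0.343, "dy": 0.325, "dz": 0.0, "rx": 0.0, "ry": 0.0, "rz": 0.6, "fingers": 0.6},
    {"dx": 0.359, "dy": 0.377, "dz": 0.0, "rx": 0.0, "ry": 0.0, "rz": 0.667, "fingers": 0.6},
    {"dx": 0.369, "dy": 0.43, "dz": 0.0, "rx": 0.0, "ry": 0.0, "rz": 0.733, "fingers": 0.6},
    {"dx": 0.369, "dy": 0.43, "dz": 0.0, "rx": 0.0, "ry": 0.0, "rz": 0.733, "fingers": 0.6},
  ],
)

```text
time: 3.83
ee_pos: [0.6775, -0.2471, 0.0612]
tcp_rot: [0.002, 0.067, 0.998, 0.001]
force: [-0.5, 0.8, -0.4]
finger_gap: 0.0342
grasp_force: 0.0
```

```bash
cat > sheet.py <<'E'
from h import *
p=ctrl.capture("scene")
# printed+sheet: yaw from knobs not gripped; use sheet white/black hull in world
hsv=cv2.cvtColor(p["image"],cv2.COLOR_RGB2HSV)
A=np.array([.5476,-.2325]);V,U=np.mgrid[:384,:512]
f=192/np.tan(np.radians(p["fovy"])/2)
E=np.array(p["extrinsics"]);d=np.stack([(U-p["cx"])/f,(V-p["cy"])/f,np.ones_like(U,float)],-1)@E[:3,:3].T
W=(E[:3,3]+d*((.036-E[2,3])/d[...,2])[...,None])[...,:2]
r=np.hypot(*(W-A).transpose(2,0,1))
m=(hsv[...,1]<55)&(hsv[...,2]>110)&(r<.14)
g=cv2.morphologyEx(m.astype(np.uint8),cv2.MORPH_OPEN,np.ones((2,2)))
c=max(cv2.findContours(g,cv2.RETR_EXTERNAL,cv2.CHAIN_APPROX_NONE)[0],key=cv2.contourArea)[:,0]
R=cv2.minAreaRect((W[c[:,1],c[:,0]]*1000).astype(np.float32));print("sheet",R)
E
python3 st.py;python3 sheet.py
```

```text
3.83 pos [ 0.6775 -0.2471  0.0612] toolY 82.27 tilt [ 0.004  0.001 -1.   ] F [-0.5  0.8 -0.4] gap 0.0342 g 0.0
sheet ((551.551025390625, -206.12710571289062), (144.01254272460938, 188.56716918945312), 83.22628021240234)
```

Call:
apply_moves(
  targets=[
    {"dx": 0.005, "dy": 0.055, "dz": 0.0, "rx": 0.0, "ry": 0.0, "rz": 0.067, "fingers": 0.6},
    {"dx": 0.004, "dy": 0.109, "dz": 0.0, "rx": 0.0, "ry": 0.0, "rz": 0.133, "fingers": 0.6},
    {"dx": -0.002, "dy": 0.163, "dz": 0.0, "rx": 0.0, "ry": 0.0, "rz": 0.2, "fingers": 0.6},
    {"dx": -0.015, "dy": 0.216, "dz": 0.0, "rx": 0.0, "ry": 0.0, "rz": 0.267, "fingers": 0.6},
    {"dx": -0.021, "dy": 0.233, "dz": 0.0, "rx": 0.0, "ry": 0.0, "rz": 0.289, "fingers": 0.6},
    {"dx": -0.021, "dy": 0.233, "dz": 0.0, "rx": 0.0, "ry": 0.0, "rz": 0.289, "fingers": 0.6},
    {"dx": -0.021, "dy": 0.233, "dz": 0.0, "rx": 0.0, "ry": 0.0, "rz": 0.289, "fingers": 0.6},
    {"dx": -0.021, "dy": 0.233, "dz": 0.0, "rx": 0.0, "ry": 0.0, "rz": 0.289, "fingers": 0.6},
  ],
)

```text
time: 4.55
ee_pos: [0.6703, -0.1933, 0.0587]
tcp_rot: [0.0, -0.154, 0.988, -0.001]
force: [-0.0, 0.0, 0.1]
finger_gap: 0.0342
grasp_force: 0.0
```

```bash
python3 st.py;python3 sheet.py
```

```text
4.55 pos [ 0.6703 -0.1933  0.0587] toolY 107.77 tilt [ 0.    -0.001 -1.   ] F [-0.   0.   0.1] gap 0.0342 g 0.0
sheet ((538.53369140625, -192.43450927734375), (189.09471130371094, 113.634521484375), 15.848963737487793)
```

Call:
apply_moves(
  targets=[
    {"dx": 0.0, "dy": 0.0, "dz": 0.15, "rx": 0.0, "ry": 0.0, "rz": 0.0, "fingers": 0.4},
    {"dx": 0.0, "dy": 0.0, "dz": 0.3, "rx": 0.0, "ry": 0.0, "rz": 0.0, "fingers": 0.4},
    {"dx": -0.1, "dy": 0.1, "dz": 0.6, "rx": 0.0, "ry": 0.0, "rz": -0.1, "fingers": 0.3},
    {"dx": -0.3, "dy": 0.3, "dz": 0.76, "rx": 0.0, "ry": 0.0, "rz": -0.2, "fingers": 0.3},
    {"dx": -0.36, "dy": 0.96, "dz": 0.76, "rx": 0.0, "ry": 0.0, "rz": -0.467, "fingers": 0.3},
    {"dx": -0.36, "dy": 0.96, "dz": 0.76, "rx": 0.0, "ry": 0.0, "rz": -0.467, "fingers": 0.3},
    {"dx": -0.36, "dy": 0.96, "dz": 0.76, "rx": 0.0, "ry": 0.0, "rz": -0.467, "fingers": 0.3},
    {"dx": -0.36, "dy": 0.96, "dz": 0.76, "rx": 0.0, "ry": 0.0, "rz": -0.467, "fingers": 0.3},
    {"dx": -0.36, "dy": 0.96, "dz": 0.76, "rx": 0.0, "ry": 0.0, "rz": -0.467, "fingers": 0.3},
    {"dx": -0.36, "dy": 0.96, "dz": 0.76, "rx": 0.0, "ry": 0.0, "rz": -0.467, "fingers": 0.3},
    {"dx": -0.36, "dy": 0.96, "dz": 0.76, "rx": 0.0, "ry": 0.0, "rz": -0.467, "fingers": 0.3},
  ],
)

```text
time: 5.52
ee_pos: [0.5797, 0.0528, 0.2502]
tcp_rot: [0.001, 0.205, 0.979, 0.001]
force: [0.0, -0.3, 0.3]
finger_gap: 0.0596
grasp_force: 0.0
```

```bash
python3 st.py
```

```text
5.52 pos [0.5797 0.0528 0.2502] toolY 66.32 tilt [ 0.003  0.001 -1.   ] F [ 0.  -0.3  0.3] gap 0.0596 g 0.0
```

Call:
apply_moves(
  targets=[
    {"dx": 0.0, "dy": 0.665, "dz": 0.0, "rx": 0.0, "ry": 0.0, "rz": 0.0, "fingers": 0.3},
    {"dx": 0.0, "dy": 0.665, "dz": 0.0, "rx": 0.0, "ry": 0.0, "rz": 0.0, "fingers": 0.3},
    {"dx": 0.0, "dy": 0.665, "dz": 0.0, "rx": 0.0, "ry": 0.0, "rz": 0.0, "fingers": 0.3},
    {"dx": 0.0, "dy": 0.665, "dz": 0.0, "rx": 0.0, "ry": 0.0, "rz": 0.0, "fingers": 0.3},
    {"dx": 0.0, "dy": 0.665, "dz": 0.0, "rx": 0.0, "ry": 0.0, "rz": 0.0, "fingers": 0.3},
    {"dx": 0.0, "dy": 0.665, "dz": -0.1, "rx": 0.0, "ry": 0.0, "rz": 0.0, "fingers": 0.3},
    {"dx": 0.0, "dy": 0.665, "dz": -0.1, "rx": 0.0, "ry": 0.0, "rz": 0.0, "fingers": 0.3},
    {"dx": 0.0, "dy": 0.665, "dz": -0.1, "rx": 0.0, "ry": 0.0, "rz": 0.0, "fingers": 0.3},
  ],
)

```text
time: 6.18
ee_pos: [0.5803, 0.2119, 0.2217]
tcp_rot: [-0.001, 0.21, 0.978, -0.001]
force: [0.5, 0.0, 2.1]
finger_gap: 0.0598
grasp_force: 0.0
```

```bash
python3 st.py; python3 - <<'E'
from h import *
p=ctrl.capture("wrist");save(p,"w1",None,1.5);np.save("w1.npy",p["image"])
import json;json.dump({k:np.array(p[k]).tolist() for k in("fovy","cx","cy","extrinsics")},open("w1.json","w"))
print(np.array(p["extrinsics"]).round(3),p["fovy"])
for d in ctrl.find_in("print_block",p)[:3]:print(d["score"],np.array(d["xy"])*[512,384])
q=ctrl.capture("top");im=q["image"];hsv=cv2.cvtColor(im,cv2.COLOR_RGB2HSV);x0,y0,x1,y1=295,135,415,250
sub=hsv[y0:y1,x0:x1];g=((sub[...,1]<50)&(sub[...,2]>120)).astype(np.uint8)
k=np.zeros_like(g);cv2.circle(k,(60,58),46,1,-1);g&=k
c=max(cv2.findContours(g,cv2.RETR_EXTERNAL,cv2.CHAIN_APPROX_NONE)[0],key=cv2.contourArea)
print(cv2.minAreaRect(np.array([ray(q,z[0]+[x0,y0],.036)[:2]*1000 for z in c],np.float32)))
E
```

```text
6.18 pos [0.5803 0.2119 0.2217] toolY 65.8 tilt [-0.003 -0.002 -1.   ] F [0.5 0.  2.1] gap 0.0598 g 0.0
[[ 0.41   0.869  0.276  0.509]
 [ 0.912 -0.389 -0.128  0.245]
 [-0.004  0.304 -0.953  0.35 ]
 [ 0.     0.     0.     1.   ]] 62.02034078261215
0.97 [262.5024 165.504 ]
0.59 [169.6768  13.2864]
((548.3624877929688, -232.80935668945312), (190.95408630371094, 189.83352661132812), 16.02198600769043)
```

View pics/w1.png

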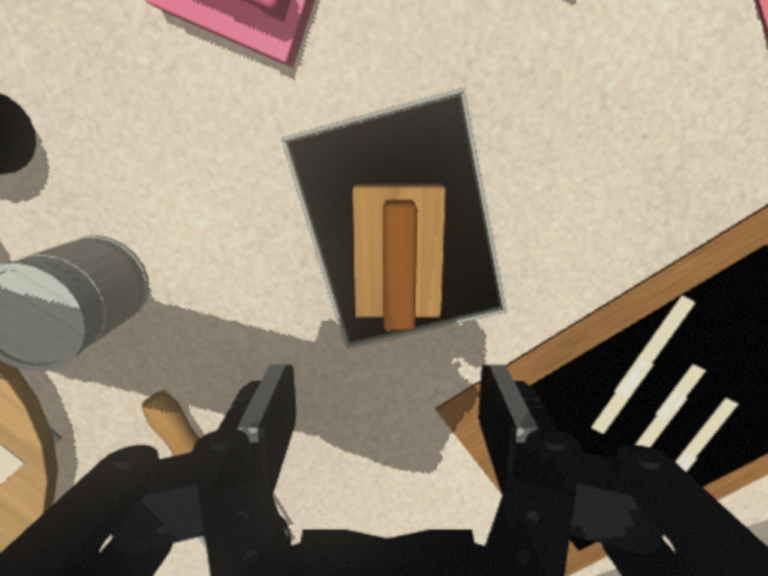

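The wrist view shows the wooden block centred at about (400,250), with its handle running up and down from (400,200) to (399,331). The pink look-alike is out of the way at the top.

```bash
python3 - <<'E'
from h import *
import json
p=json.load(open("w1.json"));p["image"]=np.load("w1.npy")
hsv=cv2.cvtColor(p["image"],cv2.COLOR_RGB2HSV)
for n,pts,z in(("base",[(353,185),(445,185),(441,317),(355,317)],.037),("handle",[(384,201),(416,201),(415,329),(384,330)],.077)):
  P=np.array([ray(p,np.array(q)/1.5,z)[:2] for q in pts])*1000
  print(n,P.round(1).tolist(),P.mean(0),cv2.minAreaRect(P.astype(np.float32)))
  a=(P[2]+P[3]-P[0]-P[1])/2;print(np.degrees(np.arctan2(a[1],a[0])))
E
```

```text
base [[527.3, 211.2], [551.5, 265.1], [634.4, 228.4], [609.8, 173.5]] [580.72569917 219.55231377] ((580.6804809570312, 219.49571228027344), (60.134220123291016, 90.69698333740234), 65.88943481445312)
-24.19926005314235
handle [[540.2, 227.7], [547.6, 244.2], [619.1, 212.9], [611.9, 195.2]] [579.69714965 219.98999114] ((579.9170532226562, 220.06033325195312), (19.06328010559082, 78.76567077636719), 65.82673645019531)
-23.947908103992084
```

Call:
apply_moves(
  targets=[
    {"dx": 0.0, "dy": 0.003, "dz": -0.15, "rx": 0.0, "ry": 0.0, "rz": 0.0, "fingers": 0.3},
    {"dx": 0.0, "dy": 0.003, "dz": -0.3, "rx": 0.0, "ry": 0.0, "rz": 0.0, "fingers": 0.3},
    {"dx": 0.0, "dy": 0.003, "dz": -0.4, "rx": 0.0, "ry": 0.0, "rz": 0.0, "fingers": 0.3},
    {"dx": 0.0, "dy": 0.003, "dz": -0.5, "rx": 0.0, "ry": 0.0, "rz": 0.0, "fingers": 0.3},
    {"dx": 0.0, "dy": 0.003, "dz": -0.5, "rx": 0.0, "ry": 0.0, "rz": 0.0, "fingers": 0.3},
    {"dx": 0.0, "dy": 0.003, "dz": -0.5, "rx": 0.0, "ry": 0.0, "rz": 0.0, "fingers": 0.3},
  ],
)

```text
time: 6.83
ee_pos: [0.5803, 0.2145, 0.0983]
tcp_rot: [-0.001, 0.209, 0.978, -0.0]
force: [0.5, 0.1, 1.1]
finger_gap: 0.06
grasp_force: 0.0
```

```bash
python3 st.py
```

```text
6.83 pos [0.5803 0.2145 0.0983] toolY 65.91 tilt [-0.001 -0.    -1.   ] F [0.5 0.1 1.1] gap 0.06 g 0.0
```

Call:
apply_moves(
  targets=[
    {"dx": 0.001, "dy": 0.021, "dz": 0.0, "rx": 0.0, "ry": 0.0, "rz": 0.0, "fingers": 0.3},
    {"dx": 0.001, "dy": 0.021, "dz": -0.08, "rx": 0.0, "ry": 0.0, "rz": 0.0, "fingers": 0.3},
    {"dx": 0.001, "dy": 0.021, "dz": -0.145, "rx": 0.0, "ry": 0.0, "rz": 0.0, "fingers": 0.3},
    {"dx": 0.001, "dy": 0.021, "dz": -0.145, "rx": 0.0, "ry": 0.0, "rz": 0.0, "fingers": 0.3},
    {"dx": 0.001, "dy": 0.021, "dz": -0.145, "rx": 0.0, "ry": 0.0, "rz": 0.0, "fingers": 1.0},
    {"dx": 0.001, "dy": 0.021, "dz": -0.145, "rx": 0.0, "ry": 0.0, "rz": 0.0, "fingers": 1.0},
    {"dx": 0.001, "dy": 0.021, "dz": -0.145, "rx": 0.0, "ry": 0.0, "rz": 0.0, "fingers": 1.0},
    {"dx": 0.001, "dy": 0.021, "dz": -0.145, "rx": 0.0, "ry": 0.0, "rz": 0.0, "fingers": 1.0},
    {"dx": 0.001, "dy": 0.021, "dz": -0.145, "rx": 0.0, "ry": 0.0, "rz": 0.0, "fingers": 1.0},
    {"dx": 0.001, "dy": 0.021, "dz": -0.145, "rx": 0.0, "ry": 0.0, "rz": 0.0, "fingers": 1.0},
    {"dx": 0.001, "dy": 0.021, "dz": -0.145, "rx": 0.0, "ry": 0.0, "rz": 0.0, "fingers": 1.0},
    {"dx": 0.001, "dy": 0.021, "dz": -0.145, "rx": 0.0, "ry": 0.0, "rz": 0.0, "fingers": 1.0},
  ],
  newtons=60,
)

```text
time: 7.83
ee_pos: [0.5813, 0.2207, 0.0637]
tcp_rot: [0.001, 0.208, 0.978, 0.0]
force: [-0.9, -0.1, 7.2]
finger_gap: 0.0186
grasp_force: 63.5
```

```bash
python3 st.py
```

```text
7.83 pos [0.5813 0.2207 0.0637] toolY 65.95 tilt [ 0.002  0.    -1.   ] F [-0.9 -0.1  7.2] gap 0.0186 g 63.5
```

Call:
apply_moves(
  targets=[
    {"dx": 0.0, "dy": 0.0, "dz": 0.05, "rx": 0.0, "ry": 0.0, "rz": 0.0, "fingers": 1.0},
    {"dx": 0.0, "dy": 0.0, "dz": 0.1, "rx": 0.0, "ry": 0.0, "rz": 0.0, "fingers": 1.0},
    {"dx": 0.0, "dy": 0.0, "dz": 0.2, "rx": 0.0, "ry": 0.0, "rz": 0.0, "fingers": 1.0},
    {"dx": 0.0, "dy": 0.0, "dz": 0.3, "rx": 0.0, "ry": 0.0, "rz": 0.0, "fingers": 1.0},
    {"dx": 0.0, "dy": 0.0, "dz": 0.4, "rx": 0.0, "ry": 0.0, "rz": 0.0, "fingers": 1.0},
    {"dx": 0.0, "dy": 0.0, "dz": 0.5, "rx": 0.0, "ry": 0.0, "rz": 0.0, "fingers": 1.0},
    {"dx": 0.0, "dy": 0.0, "dz": 0.5, "rx": 0.0, "ry": 0.0, "rz": 0.0, "fingers": 1.0},
    {"dx": 0.0, "dy": 0.0, "dz": 0.5, "rx": 0.0, "ry": 0.0, "rz": 0.0, "fingers": 1.0},
  ],
)

```text
time: 8.5
ee_pos: [0.5812, 0.2209, 0.1895]
tcp_rot: [0.002, 0.208, 0.978, 0.001]
force: [0.1, 0.4, -2.0]
finger_gap: 0.0191
grasp_force: 62.6
```

```bash
python3 st.py;python3 - <<'E'
from h import *
p=ctrl.capture("wrist");save(p,"w2",None,1.5)
E
```

```text
8.5 pos [0.5812 0.2209 0.1895] toolY 65.97 tilt [ 0.004  0.001 -1.   ] F [ 0.1  0.4 -2. ] gap 0.0191 g 62.6
```

View pics/w2.png

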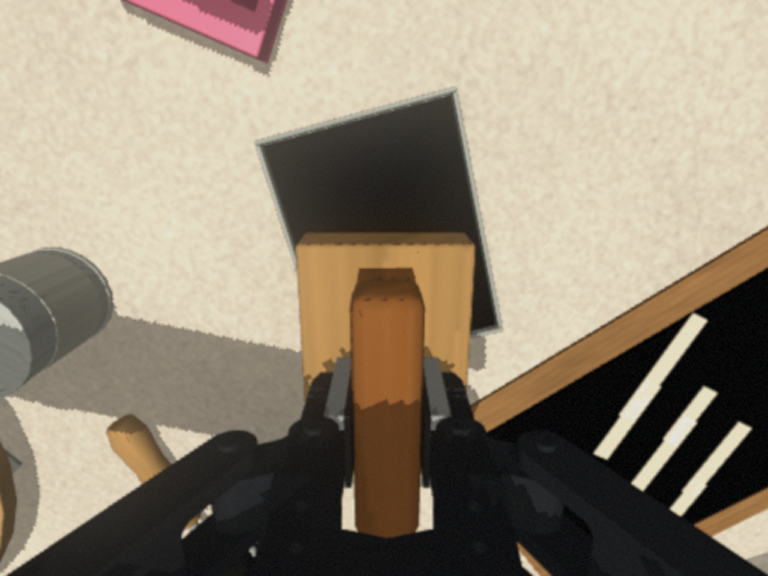

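The block is held square by its handle at (390,420), clear of the pad. I'll carry it across.

Call:
apply_moves(
  targets=[
    {"dx": -0.01, "dy": -0.04, "dz": 0.02, "rx": 0.0, "ry": 0.0, "rz": -0.01, "fingers": 1.0},
    {"dx": -0.02, "dy": -0.12, "dz": 0.04, "rx": 0.0, "ry": 0.0, "rz": -0.04, "fingers": 1.0},
    {"dx": -0.03, "dy": -0.22, "dz": 0.04, "rx": 0.0, "ry": 0.0, "rz": -0.08, "fingers": 1.0},
    {"dx": -0.04, "dy": -0.32, "dz": 0.04, "rx": 0.0, "ry": 0.0, "rz": -0.12, "fingers": 1.0},
    {"dx": -0.05, "dy": -0.42, "dz": 0.04, "rx": 0.0, "ry": 0.0, "rz": -0.16, "fingers": 1.0},
    {"dx": -0.06, "dy": -0.52, "dz": 0.04, "rx": 0.0, "ry": 0.0, "rz": -0.2, "fingers": 1.0},
    {"dx": -0.08, "dy": -0.62, "dz": 0.04, "rx": 0.0, "ry": 0.0, "rz": -0.24, "fingers": 1.0},
    {"dx": -0.1, "dy": -0.72, "dz": 0.04, "rx": 0.0, "ry": 0.0, "rz": -0.28, "fingers": 1.0},
    {"dx": -0.12, "dy": -0.82, "dz": 0.04, "rx": 0.0, "ry": 0.0, "rz": -0.32, "fingers": 1.0},
    {"dx": -0.13, "dy": -0.9, "dz": 0.04, "rx": 0.0, "ry": 0.0, "rz": -0.35, "fingers": 1.0},
    {"dx": -0.14, "dy": -0.96, "dz": 0.04, "rx": 0.0, "ry": 0.0, "rz": -0.37, "fingers": 1.0},
    {"dx": -0.14, "dy": -0.98, "dz": 0.04, "rx": 0.0, "ry": 0.0, "rz": -0.38, "fingers": 1.0},
  ],
)

```text
time: 9.55
ee_pos: [0.5441, -0.0282, 0.1962]
tcp_rot: [-0.001, 0.489, 0.872, -0.001]
force: [-0.0, -0.6, -1.4]
finger_gap: 0.019
grasp_force: 62.5
```

```bash
python3 st.py
```

```text
9.55 pos [ 0.5441 -0.0282  0.1962] toolY 31.44 tilt [-0.002 -0.001 -1.   ] F [-0.  -0.6 -1.4] gap 0.019 g 62.5
```

Call:
apply_moves(
  targets=[
    {"dx": -0.01, "dy": -0.06, "dz": 0.0, "rx": 0.0, "ry": 0.0, "rz": -0.01, "fingers": 1.0},
    {"dx": -0.03, "dy": -0.16, "dz": 0.0, "rx": 0.0, "ry": 0.0, "rz": -0.03, "fingers": 1.0},
    {"dx": -0.05, "dy": -0.26, "dz": 0.0, "rx": 0.0, "ry": 0.0, "rz": -0.05, "fingers": 1.0},
    {"dx": -0.06, "dy": -0.36, "dz": 0.0, "rx": 0.0, "ry": 0.0, "rz": -0.07, "fingers": 1.0},
    {"dx": -0.07, "dy": -0.46, "dz": 0.0, "rx": 0.0, "ry": 0.0, "rz": -0.09, "fingers": 1.0},
    {"dx": -0.09, "dy": -0.56, "dz": 0.0, "rx": 0.0, "ry": 0.0, "rz": -0.11, "fingers": 1.0},
    {"dx": -0.11, "dy": -0.66, "dz": 0.0, "rx": 0.0, "ry": 0.0, "rz": -0.13, "fingers": 1.0},
    {"dx": -0.12, "dy": -0.76, "dz": 0.0, "rx": 0.0, "ry": 0.0, "rz": -0.15, "fingers": 1.0},
    {"dx": -0.13, "dy": -0.86, "dz": 0.0, "rx": 0.0, "ry": 0.0, "rz": -0.165, "fingers": 1.0},
    {"dx": -0.137, "dy": -0.94, "dz": 0.0, "rx": 0.0, "ry": 0.0, "rz": -0.171, "fingers": 1.0},
    {"dx": -0.137, "dy": -0.99, "dz": 0.0, "rx": 0.0, "ry": 0.0, "rz": -0.171, "fingers": 1.0},
    {"dx": -0.137, "dy": -0.99, "dz": 0.0, "rx": 0.0, "ry": 0.0, "rz": -0.171, "fingers": 1.0},
  ],
)

```text
time: 10.55
ee_pos: [0.5107, -0.275, 0.1966]
tcp_rot: [0.0, 0.6, 0.8, -0.0]
force: [1.0, 0.9, -1.4]
finger_gap: 0.0187
grasp_force: 62.5
```

```bash
python3 st.py;python3 - <<'E'
from h import *
p=ctrl.capture("wrist");save(p,"w3",None,1.5);np.save("w3.npy",p["image"])
import json;json.dump({k:np.array(p[k]).tolist() for k in("fovy","cx","cy","extrinsics")},open("w3.json","w"))
E
```

```text
10.55 pos [ 0.5107 -0.275   0.1966] toolY 16.2 tilt [-0.    -0.001 -1.   ] F [ 1.   0.9 -1.4] gap 0.0187 g 62.5
```

View pics/w3.png

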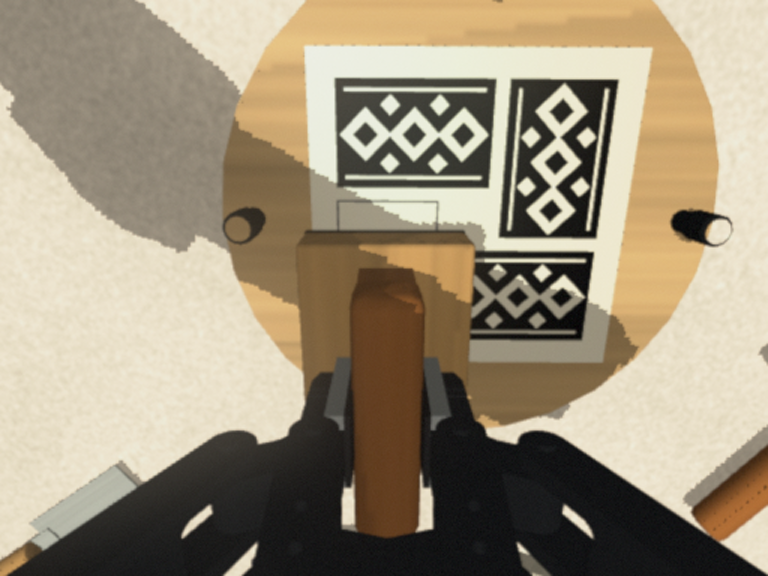

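```bash
python3 - <<'E'
from h import *
import json
p=json.load(open("w3.json"));p["image"]=np.load("w3.npy")
w=lambda u,v,z:ray(p,np.array([u,v])/1.5,z)[:2]*1000
a,b,c=w(304,45,.036),w(652,47,.036),w(603,362,.036)
print("sheet c",(a+c)/2,"edges",np.linalg.norm(a-b),np.linalg.norm(b-c),np.degrees(np.arctan2(*(a-b)[::-1])),np.degrees(np.arctan2(*(b-c)[::-1])))
l,r=w(338,201,.036),w(439,203,.036);u=(r-l)/np.linalg.norm(r-l);n=np.array([u[1],-u[0]])
print("box far edge",l,r,np.linalg.norm(r-l),"centre",(l+r)/2+45*n,(l+r)/2-45*n)
t=.1966-.0517
for nm,z,v in(("top",t+.025,245),("bot",t,233)):
  l,r=w(297 if nm=="top" else 300,v,z),w(475,v,z);u=(r-l)/np.linalg.norm(r-l);n=np.array([u[1],-u[0]])
  print("blk",nm,l,r,np.linalg.norm(r-l),(l+r)/2+45*n,(l+r)/2-45*n, np.degrees(np.arctan2(u[1],u[0])))
E
```

```text
sheet c [ 549.76340725 -233.17370755] edges 189.41523383507965 189.65687744250155 -164.1302836203785 106.0959777180468
box far edge [ 471.11229541 -244.48024687] [ 529.51507986 -228.75034709] 60.4840059798039 centre [ 512.01670694 -280.06687162] [ 488.61066833 -193.16372233]
blk top [ 469.9283986  -241.19774404] [ 526.37157608 -224.78748683] 58.7803438750124 [ 510.71305733 -276.20336956] [ 485.58691734 -189.78186131] 16.21123086636706
blk bot [ 466.92512316 -243.11884442] [ 530.86811553 -224.53170432] 66.58969928296786 [ 511.45744052 -277.03668225] [ 486.33579817 -190.61386648] 16.208249036944263
```

Call:
apply_moves(
  targets=[
    {"dx": 0.004, "dy": -0.015, "dz": -0.06, "rx": 0.0, "ry": 0.0, "rz": -0.002, "fingers": 1.0},
    {"dx": 0.004, "dy": -0.015, "dz": -0.14, "rx": 0.0, "ry": 0.0, "rz": -0.002, "fingers": 1.0},
    {"dx": 0.004, "dy": -0.015, "dz": -0.22, "rx": 0.0, "ry": 0.0, "rz": -0.002, "fingers": 1.0},
    {"dx": 0.004, "dy": -0.015, "dz": -0.28, "rx": 0.0, "ry": 0.0, "rz": -0.002, "fingers": 1.0},
    {"dx": 0.004, "dy": -0.015, "dz": -0.3, "rx": 0.0, "ry": 0.0, "rz": -0.002, "fingers": 1.0},
    {"dx": 0.004, "dy": -0.015, "dz": -0.3, "rx": 0.0, "ry": 0.0, "rz": -0.002, "fingers": 1.0},
    {"dx": 0.004, "dy": -0.015, "dz": -0.3, "rx": 0.0, "ry": 0.0, "rz": -0.002, "fingers": 1.0},
    {"dx": 0.004, "dy": -0.015, "dz": -0.3, "rx": 0.0, "ry": 0.0, "rz": -0.002, "fingers": 1.0},
  ],
)

```text
time: 11.27
ee_pos: [0.5132, -0.2754, 0.1232]
tcp_rot: [0.001, 0.6, 0.8, 0.0]
force: [0.4, -0.8, -1.8]
finger_gap: 0.019
grasp_force: 62.5
```

```bash
python3 st.py
```

```text
11.27 pos [ 0.5132 -0.2754  0.1232] toolY 16.26 tilt [ 0.002 -0.001 -1.   ] F [ 0.4 -0.8 -1.8] gap 0.019 g 62.5
```

Call:
apply_moves(
  targets=[
    {"dx": -0.006, "dy": -0.014, "dz": -0.03, "rx": 0.0, "ry": 0.0, "rz": -0.002, "fingers": 1.0},
    {"dx": -0.006, "dy": -0.014, "dz": -0.06, "rx": 0.0, "ry": 0.0, "rz": -0.002, "fingers": 1.0},
    {"dx": -0.006, "dy": -0.014, "dz": -0.08, "rx": 0.0, "ry": 0.0, "rz": -0.002, "fingers": 1.0},
    {"dx": -0.006, "dy": -0.014, "dz": -0.09, "rx": 0.0, "ry": 0.0, "rz": -0.002, "fingers": 1.0},
    {"dx": -0.006, "dy": -0.014, "dz": -0.09, "rx": 0.0, "ry": 0.0, "rz": -0.002, "fingers": 1.0},
    {"dx": -0.006, "dy": -0.014, "dz": -0.09, "rx": 0.0, "ry": 0.0, "rz": -0.002, "fingers": 1.0},
    {"dx": -0.006, "dy": -0.014, "dz": -0.09, "rx": 0.0, "ry": 0.0, "rz": -0.002, "fingers": 1.0},
    {"dx": -0.006, "dy": -0.014, "dz": -0.09, "rx": 0.0, "ry": 0.0, "rz": -0.002, "fingers": 1.0},
  ],
)

```text
time: 11.93
ee_pos: [0.5109, -0.2794, 0.0998]
tcp_rot: [0.0, 0.602, 0.799, 0.0]
force: [0.3, 0.3, -1.7]
finger_gap: 0.0191
grasp_force: 62.5
```

```bash
python3 st.py;python3 - <<'E'
from h import *
p=ctrl.capture("wrist");save(p,"w4",None,1.5);np.save("w4.npy",p["image"])
import json;json.dump({k:np.array(p[k]).tolist() for k in("fovy","cx","cy","extrinsics")},open("w4.json","w"))
p=ctrl.capture("scene");save(p,"s4",(70,50,270,210),4)
E
python3 st.py
```

```text
11.93 pos [ 0.5109 -0.2794  0.0998] toolY 16.02 tilt [ 0.001 -0.    -1.   ] F [ 0.3  0.3 -1.7] gap 0.0191 g 62.5
12.03 pos [ 0.5108 -0.2795  0.0998] toolY 16.02 tilt [ 0. -0. -1.] F [ 0.1  0.3 -2.1] gap 0.0193 g 62.5
```

View pics/w4.png

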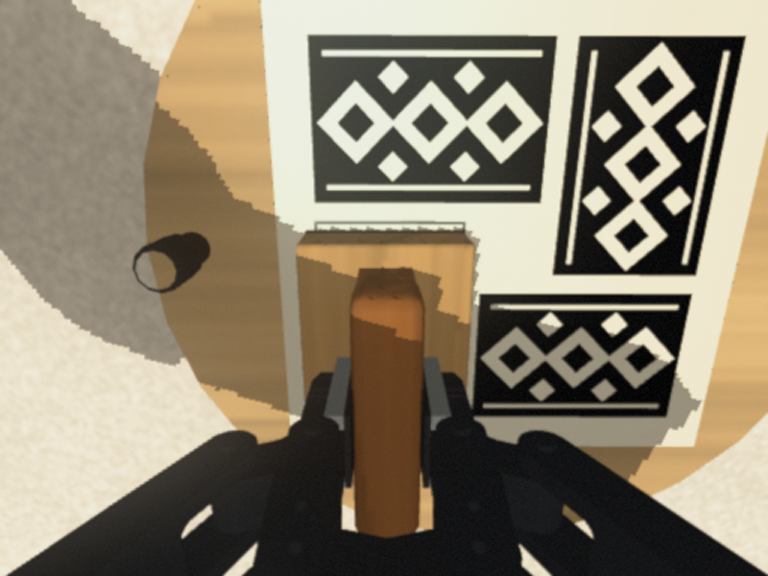

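View pics/s4.png

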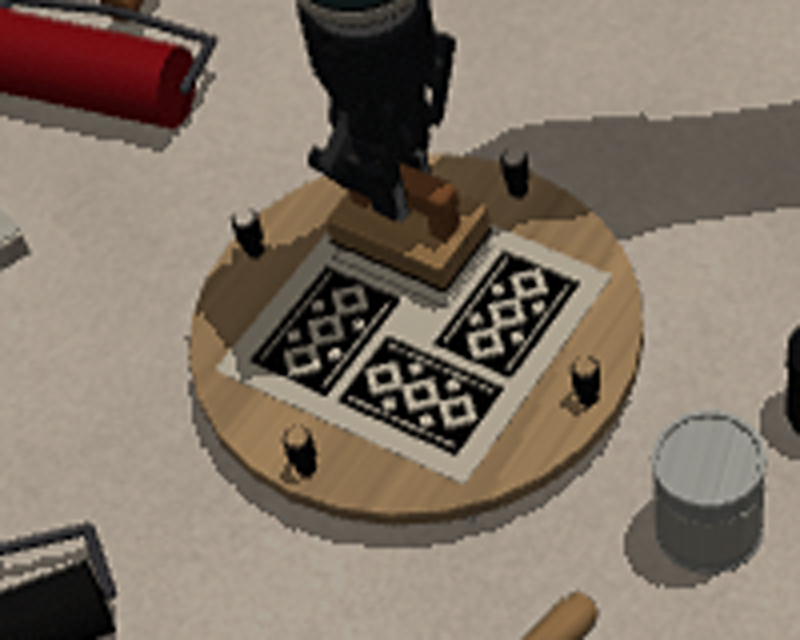

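The block hovers over the box. The box's far edge runs (315,223)–(465,222), just ahead of the block's lower edge, which runs about (307,232)–(470,231). I'll check the register numerically.

```bash
python3 - <<'E'
from h import *
import json
p=json.load(open("w4.json"));p["image"]=np.load("w4.npy")
w=lambda u,v,z:ray(p,np.array([u,v])/1.5,z)[:2]*1000
e=np.radians(16);U=np.array([np.cos(e),np.sin(e)]);N=np.array([U[1],-U[0]])
for nm,l,r in(("box",w(315,223,.036),w(465,222,.036)),("bot",w(305,233,.048),w(471,233,.048)),("top",w(297,244,.073),w(475,244,.073))):
  print(nm,np.linalg.norm(r-l).round(1),np.degrees(np.arctan2(*(r-l)[::-1])).round(2),((l+r)/2+45*N).round(1),"along U,N",((l+r)/2@U).round(1),((l+r)/2@N).round(1))
g=cv2.resize(p["image"],None,fx=3,fy=3,interpolation=cv2.INTER_CUBIC)
E
```

```text
box 60.5 16.41 [ 512.1 -279.4] along U,N 415.3 364.7
bot 63.2 16.02 [ 511.9 -281.4] along U,N 414.5 366.6
top 58.8 16.02 [ 510.8 -280.3] along U,N 413.8 365.2
```

```bash
python3 -c "
from h import *
print(ctrl.finish_job())"
```

```text
the job is handed in; nothing more can be done
None
```

I've handed the job in: the turntable is in its next stop counter-clockwise, and the gripper holds the block level about 12 mm above the pencilled box. By my camera measurements it is within 2 mm of the box's centre and under half a degree off square; the hand-in returned no verdict.

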